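Rebuild the spacer stack on a centrifuge drive spindle

ROBOT

A 6-joint arm with a two-finger parallel gripper is mounted at the origin on a cart in front of the work surface, level with it; the furniture and walls round the work are solid. World frame = base frame: x ahead of the robot, y to its left, z up, the work surface at z = 0. Lengths are in mm, angles in degrees, forces in N, time in s.
With the tool pointing down it reaches from about 350 to 850 mm from the base axis. Payload 8.1 kg.
Tool frame: the origin (TCP) lies between the finger pads; the fingertips stand 17 mm ahead of it and the grasp point (between the pads) lies 2 mm behind it; z points along the fingers, y is the line along which they close (so a half turn about z gives the same grasp; the last joint's range is limited). The gripper opens to 85 mm and grips with 20 to 120 N. Pads are 22 mm wide; open, the fingers measure 114 mm over their backs; the gripper's body (76 mm by 85 mm) begins 54 mm behind the grasp point. The pads swing forward as they close: fully open they stand 13 mm farther back than shut.
Start: joints at [67.242, 7.471, 85.268, -0, 87.261, -4.893], TCP at [184.042, 571.081, 248.292] pointing down, gripper open.
Joint ranges: [-169.43, 169.43], [-51.17, 129.36], [1.28, 143.12], [-76.62, 256.62], [0, 156.53], [-152.29, 152.29]. Speed limits (degrees/s): [136.94, 136.94, 159.86, 180, 180, 180].

INTERFACE

Orientations are given as [roll, pitch, yaw] about the fixed x, y, z axes, in that order (R = Rz(yaw) Ry(pitch) Rx(roll)).
In Python, from bench import sense, snapshot, hand_in, trace, place_of gives the robot as it stands.
- The arm moves only by the shell command python3 -m handwheel 'ROWS' [FORCE]. ROWS is JSON, a list of rows, each a list of 7 numbers: the opening, from -1 (shut) to 1 (fully open), then the shift along the tool's x, y, z in cm, then the turn, a rotation vector about the tool's x, y, z in rad. A call has 1 to 12 rows; each row shifts and turns the commanded pose from where the row before left it, along the tool's axes as they then stand; what a row does not reach is not made up. A row lasts 1/12 s, in which the tool goes at most 41.7 mm and 7.16 degrees, less where a joint would pass 70% of its speed; a pose out of reach is approached as far as the arm can. A call with a gripper value outside its range is refused whole. The fingers move at their own pace and stop on an object; FORCE is the grip in N (left out, the last holds). Time passes only in rows, so rows that do not move let the fingers close. It gives the time, the measured TCP pose, the force, the opening and the grip force at its end, in the units of the state.
- sense(): the state, without advancing time (a new reading comes with each control period).
- snapshot(name): name is "scene" or "top" or "wrist"; returns a dict with "image" (420x560x3 uint8, red, green, blue), "intrinsics" (3x3 intrinsics, pixels), "R" (3x3) and "t" (3): a world point X has camera coordinates R X + t. Camera axes: x right, y down, z forward; pixel columns grow to the right and rows downward; lengths in mm; the calibration is good to about 2 mm. A picture is of the moment at which its call begins. There is no depth.
- hand_in(): hands the job in; it is judged then, once.
Trained networks look in a picture, given as the dict that the camera call returned (one of the last four; its "shot" number tells which), for a name from the list of things; names that differ only in an ending like _2 or _b are one class to them, and where a whole thing is asked for, a point or a joint stands for the part that bears it (a point fixed in the world has none). Each returns a list of dicts, best first, with "conf" (0 to 1); they miss things now and then, are a little off and sometimes report something else, mostly with a low value. They report only what shows in the picture. A call takes as long as a camera call. They do not tell look-alikes from the thing itself.
- trace(picture, query): "pixels" (420x560 bool, what is visible of it).
- place_of(picture, query): "location" ([x, y, z] in mm, in world coordinates, good to about 4 mm: a listed point, or the origin of a listed thing).
The state is a dict: "time": time; "joint_pos": joint angles; "qd": joint speeds; "joint_efforts": joint torques, N m; "tool_pos": TCP position; "tcp_rot": TCP orientation; "ft_force": force on the tool from outside, world axes, zero at the start; "wrist_torque": the same for the moment, N m; "finger_gap": finger opening in mm; "grip_force": force on a finger pad.
Only numpy, scipy, OpenCV 4.12 (cv2) and the standard library are available. Lean on these libraries where they do the work, as an engineer would, in place of code of your own. Each camera call takes 0.05 s, during which the arm holds its last target. There are 200 camera calls.

TASK

Rebuild the stack on the upright spindle of the centrifuge drive unit: first the wide steel ring, fully home on the bearing seat, then the narrow steel ring, home on the wide one, and last the square-bored hub, flange down. The spindle's squared end may stand at any angle, so feel for it: turn the hub under light pressure until it drops over the square, and leave it flush on the narrow ring. Press gently, since more than 60 N on the drive unit would mark its bearing, and leave the other things on the bench where they lie.

Things in the scene. Friction and masses are not known exactly. Their poses are not given: they have to be found in the camera images.
- drive_unit: drive unit, fixed to the bench: foot plate 124x124x10 mm; grey ribbed motor can 97 mm across up to 40 mm; bearing cap 72 mm across up to 46 mm; steel bearing seat 48 mm across up to 56 mm; spindle above it. Origin: centre of its underside, on the spindle's axis, z up. A connector sticks out 76 mm from the axis at its +x side. Its yaw tells nothing of the angle of the spindle's square end
- bearing_seat (a point): centre of the bearing seat's flat top, on the spindle's axis, 56 mm above the bench. Above this point the steel spindle is 30 mm thick up to 11 mm, then 22 mm thick up to 22 mm (both rims chamfered), then square, 15 mm over the flats, up to its tip at 44 mm
- spindle_tip (a point): centre of the tip of the square end, 44 mm above bearing_seat, flat, with sharp edges. The square stands at an unknown angle about the vertical axis, different each time, not measured, repeating every 90 degrees (ignore this point's yaw). A motor brake holds the spindle: it stays put while the hub rubs on it under up to 20 N, and turns stiffly (0.3 N m) once the hub is engaged
- wide_ring_center (a point): centre (half-way up) of the wide ring: plain steel ring, 60 mm outside, 32 mm bore, 12 mm high, 0.15 to 0.23 kg, lying flat on the bench; z is its axis. It goes over the 30 mm part of the spindle; home, its centre is 6 mm above bearing_seat
- narrow_ring_center (a point): centre (half-way up) of the narrow ring: plain steel ring, 46 mm outside, 24 mm bore, 12 mm high, 0.09 to 0.14 kg, lying flat on the bench; z is its axis. It goes over the 22 mm part of the spindle; home on the wide ring, its centre is 18 mm above bearing_seat
- hub_center (a point): mid-height of the hub: steel, 26 mm high, 0.15-0.23 kg, standing on its round flange (50 mm across, lowest 8 mm); above it a square neck 30x30x18 mm to grasp over two flats. Square through bore, 17 mm over flats. x, y square to neck and bore flats. 37 mm above bearing_seat when home, 57 mm when it rests on the tip, squares not matching; they match within about 8 degrees either way
- petri: closed white petri dish, 71 mm across, 15 mm high, lying near the front edge; bystander, origin under its middle
- marker_a: white marker pen with red cap, 135 mm long, 16 mm thick, lying right of the drive unit; bystander, origin under its middle
- pen_b: white ball pen, 145 mm long, 10 mm thick, lying near the front edge; bystander, origin under its middle
- bottle_white_b: white reagent bottle with red cap, 44 mm across, 104 mm high, standing behind the work; bystander, origin under its middle
- cuvette_box: strip of ten clear cuvettes on a dark foot, 22x130x44 mm, standing to the left; bystander, origin under its middle
- vial_small: small white screw-cap vial, 23 mm across, 52 mm high, standing behind the work; bystander, origin under its middle
There are look-alikes about, which are no part of the job. Of the things like the drive_unit, leave any that is yellow; of the rest the larger one is meant.

How it is judged (in metres and radians):
On the way, in this order (a step that is already met when the one before it is completed fails the run):
1. the wide ring lies home on the bearing seat (horizontal distance between wide_ring_center and bearing_seat below 0.003 m and z of wide_ring_center in the frame of bearing_seat between 0.004 and 0.008 m and angle between wide_ring_center's own z axis and vertical below 0.06 rad), for 0.2 s.
2. the narrow ring lies home on the wide ring (all of step 1 and horizontal distance between narrow_ring_center and bearing_seat below 0.003 m and z of narrow_ring_center in the frame of bearing_seat between 0.016 and 0.0205 m and angle between narrow_ring_center's own z axis and vertical below 0.06 rad), for 0.2 s.
3. the hub has dropped over the square end and lies home on the narrow ring (all of step 2 and horizontal distance between hub_center and bearing_seat below 0.003 m and z of hub_center in the frame of bearing_seat between 0.035 and 0.04 m and angle between hub_center's own z axis and vertical below 0.06 rad), for 0.2 s.
At the end, for the whole second after the job is handed in: The wide ring's, the narrow ring's and the hub's centres stand on the spindle's axis within 3 mm, 6 mm (within 2), 18 mm (-2, +2.5) and 37 mm (-2, +3) above the bearing seat, level within 0.06 rad, for a whole second (all of step 3); the robot touches nothing.
It fails at once if the drive unit (spindle, seat or housing) is pressed with more than 60 N (contact force between drive_unit and anything else above 60 N).
It fails at once if a bystander (petri dish, marker, pen, bottle, cuvette strip, vial) is shifted by more than 30 mm (distance of any of petri, marker_a, pen_b, bottle_white_b, cuvette_box, vial_small from where it was at the start of the episode above 0.03 m).
It also fails if it takes over 72 s, if anything falls off the work surface, if the arm or the gripper's body presses on something with over 40 N, if the wrist force passes 120 N, or if a joint passes its speed limit or range.

## Working session

There is one attempt and no reset: what is moved stays moved. The work goes in short steps, Python scripts to look and compute and a shell command to move; the robot and the scene stay as the last step left them, time stands still between calls to the robot, and variables do not carry over. Pictures are saved under pics/ and viewed, at most 10 in all, crops included, and the job is handed in when it is done.

```bash
mkdir -p pics; ls; cat > h.py <<'E'
import numpy as np, cv2
from bench import sense, snapshot, hand_in, trace, place_of
def save(p,n): cv2.imwrite('pics/'+n+'.png', p["image"][:,:,::-1])
def ray(p,u,v,z):
    K=np.array(p["intrinsics"]);R=np.array(p["R"]);t=np.array(p["t"])
    d=R.T@np.linalg.inv(K)@np.array([u,v,1.]); c=-R.T@t
    return c+d*(z-c[2])/d[2]
def st():
    s=sense(); print({k:np.round(s[k],2).tolist() for k in("time","joint_pos","tool_pos","tcp_rot","ft_force","finger_gap","grip_force")})
    return s
E
python3 - <<'E'
from h import *
st()
for n in("top","scene"):
    p=snapshot(n); save(p,n+'0'); print(n,np.round(-np.array(p["R"]).T@p["t"]))
    for q in("drive_unit","bearing_seat","spindle_tip","wide_ring_center","narrow_ring_center","hub_center","petri","marker_a","pen_b","bottle_white_b","cuvette_box","vial_small"):
        print(q,[(round(d["conf"],2),np.round(d["location"]).tolist()) for d in place_of(p,q)])
E
```

```text
pics
{'time': 0.0, 'joint_pos': [67.24, 7.52, 85.33, -0.0, 87.26, -4.89], 'tool_pos': [183.86, 570.61, 247.24], 'tcp_rot': [-179.9, -0.01, 162.14], 'ft_force': [-0.04, -0.52, -0.45], 'finger_gap': 85.09, 'grip_force': 0.0}
top [ 389.  149. 1311.]
drive_unit [(0.83, [552.0, 517.0, 4.0]), (0.79, [603.0, 128.0, -0.0]), (0.71, [362.0, 543.0, 0.0])]
bearing_seat [(0.9, [549.0, 514.0, 39.0]), (0.9, [365.0, 540.0, 58.0]), (0.76, [609.0, 129.0, 60.0])]
spindle_tip [(0.85, [611.0, 132.0, 100.0]), (0.6, [550.0, 512.0, 73.0])]
wide_ring_center [(0.73, [443.0, 303.0, 2.0]), (0.62, [519.0, -80.0, -1.0])]
narrow_ring_center [(0.64, [429.0, -234.0, 5.0])]
hub_center [(0.68, [607.0, -251.0, 8.0]), (0.56, [611.0, 126.0, 57.0])]
petri [(0.55, [369.0, 136.0, 3.0]), (0.26, [442.0, 303.0, 4.0])]
marker_a [(0.51, [520.0, -76.0, -0.0])]
pen_b [(0.63, [383.0, -33.0, 0.0])]
bottle_white_b [(0.72, [740.0, -72.0, 4.0])]
cuvette_box [(0.59, [428.0, -234.0, 4.0]), (0.56, [636.0, 369.0, 3.0])]
vial_small [(0.58, [738.0, 70.0, -2.0])]
scene [ -46. -693. 1000.]
drive_unit [(0.73, [608.0, 125.0, -4.0]), (0.71, [361.0, 543.0, -2.0]), (0.56, [556.0, 512.0, -6.0])]
bearing_seat [(0.94, [364.0, 548.0, 60.0]), (0.7, [548.0, 512.0, 41.0]), (0.62, [607.0, 128.0, 54.0])]
spindle_tip [(0.75, [362.0, 542.0, 98.0]), (0.66, [608.0, 128.0, 97.0]), (0.62, [550.0, 508.0, 72.0])]
wide_ring_center [(0.57, [444.0, 302.0, 6.0])]
narrow_ring_center [(0.78, [429.0, -236.0, 5.0]), (0.64, [609.0, -252.0, 13.0])]
hub_center [(0.53, [611.0, -255.0, 11.0])]
petri [(0.81, [368.0, 138.0, 1.0])]
marker_a [(0.64, [524.0, -78.0, 5.0])]
pen_b [(0.67, [387.0, -33.0, 0.0])]
bottle_white_b [(0.62, [740.0, -78.0, -2.0])]
cuvette_box [(0.72, [638.0, 366.0, -1.0])]
vial_small [(0.7, [607.0, 128.0, 99.0]), (0.59, [442.0, 301.0, 8.0]), (0.44, [734.0, 70.0, 4.0])]
```

View pics/top0.png

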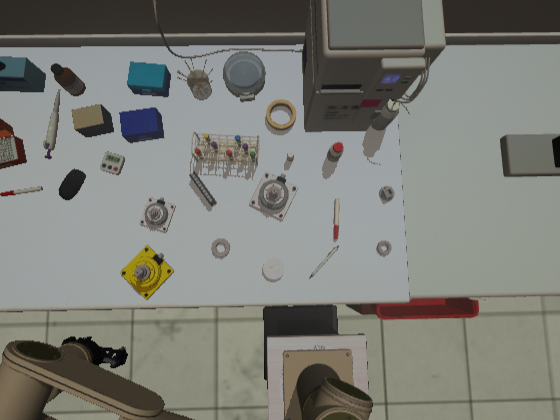

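View pics/scene0.png

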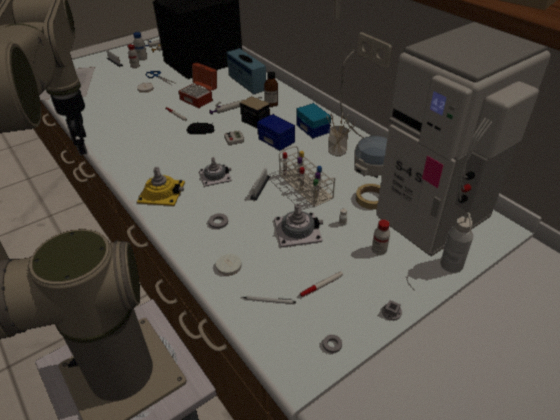

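The top view shows the grey larger drive unit at (273,193). The yellow one at (147,270) and the small grey one at (156,213) are decoys. The wide ring is at (221,248), the narrow ring at (384,247) and the hub at (387,193). These agree with the networks' world positions. I'll turn the tool to yaw 90 and go above the wide ring.

```bash
python3 -m handwheel '[[1,0,0,0,0,0,0.1145],[1,0,0,0,0,0,0.1145],[1,0,0,0,0,0,0.1145],[1,0,0,0,0,0,0.1145],[1,0,0,0,0,0,0.1145],[1,0,0,0,0,0,0.1145],[1,0,0,0,0,0,0.1145],[1,0,0,0,0,0,0.1145],[1,0,0,0,0,0,0.1145],[1,0,0,0,0,0,0.1145],[1,0,0,0,0,0,0.1145]]' 40
python3 -m handwheel '[[1,-2.68,2.59,0,0,0,0],[1,-2.68,2.59,0,0,0,0],[1,-2.68,2.59,0,0,0,0],[1,-2.68,2.59,0,0,0,0],[1,-2.68,2.59,0,0,0,0],[1,-2.68,2.59,0,0,0,0],[1,-2.68,2.59,0,0,0,0],[1,-2.68,2.59,0,0,0,0],[1,-2.68,2.59,0,0,0,0],[1,-2.68,2.59,0,0,0,0],[1,0,0,0,0,0,0],[1,0,0,0,0,0,0]]'
cat >> h.py <<'E'
def ringfit(p,q,z,near):
    """centre of the outer outline of q, taken at height z"""
    best=None
    for d in trace(p,q):
        m=d["pixels"].astype(np.uint8); c,_=cv2.findContours(m,cv2.RETR_EXTERNAL,cv2.CHAIN_APPROX_NONE)
        c=max(c,key=cv2.contourArea); pts=np.array([ray(p,u,v,z)[:2] for u,v in c[:,0]],np.float32)
        (cx,cy),r=cv2.minEnclosingCircle(pts); e=cv2.fitEllipse(pts)
        print(q,round(d["conf"],2),"circ",round(cx,1),round(cy,1),"r",round(r,1),"ell",np.round(e[0],1),np.round(e[1],1))
E
python3 - <<'E'
from h import *
st(); p=snapshot("wrist"); save(p,"w1"); print(np.round(-np.array(p["R"]).T@p["t"]))
ringfit(p,"wide_ring_center",12,0)
print([(d["conf"],np.round(d["location"],1)) for d in place_of(p,"wide_ring_center")])
E
```

```text
time: 2.22
tool_pos: [184.0, 571.1, 248.3]
tcp_rot: [-180.0, -0.0, 89.6]
ft_force: [-0.3, -0.2, 0.3]
finger_gap: 85.2
grip_force: 0.0
time: 3.22
tool_pos: [444.1, 301.4, 248.3]
tcp_rot: [-180.0, 0.0, 89.7]
ft_force: [-0.9, 0.7, 0.1]
finger_gap: 85.6
grip_force: 0.0
{'time': 3.22, 'joint_pos': [28.69, -2.34, 95.38, 0.0, 86.97, 28.95], 'tool_pos': [444.07, 301.42, 248.27], 'tcp_rot': [-180.0, 0.0, 89.75], 'ft_force': [-0.92, 0.68, 0.06], 'finger_gap': 85.64, 'grip_force': 0.0}
[445. 370. 374.]
wide_ring_center 0.83 circ 439.2 304.9 r 29.9 ell [438.9 304.7] [57.8 58.4]
[]
```

View pics/w1.png

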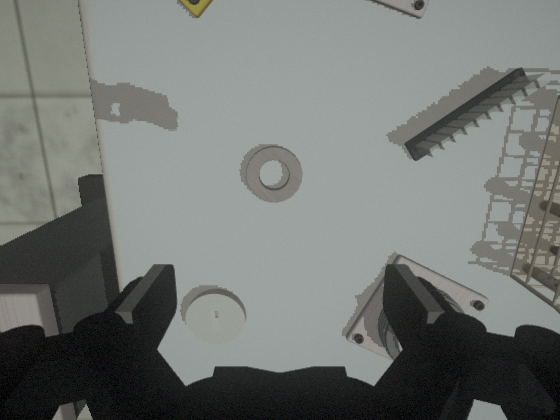

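The wide ring shows at pixel (272,174), and its radius fits at 29.9 mm. The fingers close along X. I'll move over it, go down with the fingers pre-closed to about 68 mm, and look for fingertip height.

```bash
python3 -m handwheel '[[0.6,0.17,-0.25,3.5,0,0,0],[0.6,0.17,-0.25,3.5,0,0,0],[0.6,0,0,3.5,0,0,0],[0.6,0,0,3.5,0,0,0],[0.6,0,0,3.5,0,0,0],[0.6,0,0,3.0,0,0,0],[0.6,0,0,0,0,0,0]]'
python3 -m handwheel '[[0.6,0,0,1.3,0,0,0],[0.6,0,0,0,0,0,0]]'
python3 - <<'E'
from h import *
p=snapshot("wrist"); save(p,"w2"); print(np.array(p["intrinsics"]).round(1).tolist(),np.array(p["R"]).round(3).tolist(),np.round(-np.array(p["R"]).T@p["t"]))
ringfit(p,"wide_ring_center",12,0)
E
```

```text
time: 3.95
tool_pos: [432.0, 305.0, 36.4]
tcp_rot: [-179.4, 0.3, 90.1]
ft_force: [-1.1, -0.8, -1.6]
finger_gap: 68.0
grip_force: 0.0
time: 4.12
tool_pos: [437.3, 307.1, 29.9]
tcp_rot: [-180.0, 0.0, 90.1]
ft_force: [0.9, 0.3, 0.0]
finger_gap: 68.2
grip_force: 0.0
[[348.9, 0.0, 279.4], [0.0, 348.9, 208.7], [0.0, 0.0, 1.0]] [[1.0, 0.0, -0.0], [0.001, -0.962, 0.272], [-0.0, -0.272, -0.962]] [438. 376. 156.]
wide_ring_center 0.94 circ 438.8 306.1 r 30.7 ell [438.8 306. ] [58.3 61. ]
```

View pics/w2.png

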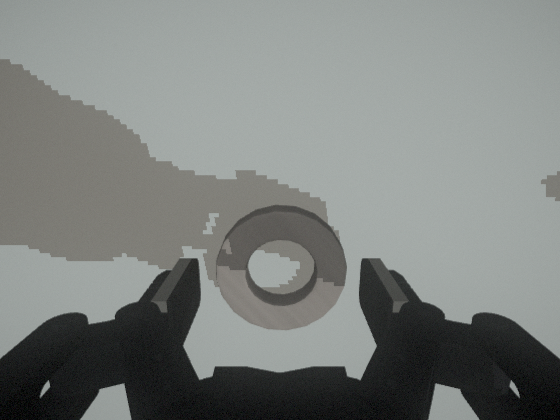

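The ring is centred between the tips, whose inner corners are at (200,259) and (360,259). The tips work out at about z 19 and about 10.5 mm ahead of the TCP. I'll go down 15 mm and close.

```bash
python3 -m handwheel '[[0.6,-0.05,0,0.8,0,0,0],[0.6,0,0,0.7,0,0,0],[0.6,0,0,0,0,0,0]]'
python3 -m handwheel '[[0.2,0,0,0,0,0,0],[0.2,0,0,0,0,0,0],[0,0,0,0,0,0,0],[0,0,0,0,0,0,0],[0,0,0,0,0,0,0]]' 40
python3 - <<'E'
from h import *
st(); p=snapshot("wrist"); save(p,"w3")
ringfit(p,"wide_ring_center",12,0)
E
```

```text
time: 4.47
tool_pos: [437.6, 305.6, 14.6]
tcp_rot: [-180.0, 0.0, 90.0]
ft_force: [-0.5, 0.2, 0.2]
finger_gap: 68.4
grip_force: 0.0
time: 4.88
tool_pos: [438.1, 305.9, 15.6]
tcp_rot: [180.0, -0.0, 90.0]
ft_force: [0.4, -1.5, 2.3]
finger_gap: 57.3
grip_force: 43.3
{'time': 4.88, 'joint_pos': [29.43, 11.5, 106.78, -0.0, 61.7, 29.46], 'tool_pos': [438.1, 305.87, 15.56], 'tcp_rot': [179.98, -0.0, 89.97], 'ft_force': [0.39, -1.55, 2.29], 'finger_gap': 57.33, 'grip_force': 43.29}
wide_ring_center 0.62 circ 438.8 306.5 r 31.0 ell [438.9 306.4] [58.2 61.6]
```

Gripped with 43 N. The ring's centre reads about 0.5 mm beyond the TCP in y. Next I lift and go to a viewpoint just past the spindle.

```bash
python3 -m handwheel '[[0,0,0,-3.5,0,0,0],[0,0,0,-3.9,0,0,0],[0,0,0,-3.9,0,0,0],[0,0,0,-3.9,0,0,0],[0,-2.82,2.12,-1.0,0,0,0],[0,-2.82,2.12,-1.0,0,0,0],[0,-2.82,2.12,-1.0,0,0,0],[0,-2.82,2.12,-1.0,0,0,0],[0,-2.82,2.12,-1.0,0,0,0],[0,-2.82,2.12,-1.0,0,0,0],[0,-2.82,2.12,-1.0,0,0,0],[0,-2.82,2.12,-1.0,0,0,0]]'
python3 -m handwheel '[[0,0,0,0,0,0,0],[0,0,0,0,0,0,0]]'
python3 - <<'E'
from h import *
s=st(); p=snapshot("wrist"); save(p,"w4"); np.save("w4.npy",p,allow_pickle=True)
ringfit(p,"wide_ring_center",s["tool_pos"][2]-2,0)
for q in("drive_unit","bearing_seat","spindle_tip"):
    print(q,[(round(d["conf"],2),np.round(d["location"],1).tolist()) for d in place_of(p,q)])
ringfit(p,"drive_unit",10,0)
E
```

```text
time: 5.98
tool_pos: [607.9, 78.6, 247.1]
tcp_rot: [-180.0, -0.0, 90.0]
ft_force: [0.7, 0.7, -1.4]
finger_gap: 57.2
grip_force: 44.4
time: 6.15
tool_pos: [608.3, 78.3, 247.3]
tcp_rot: [180.0, 0.0, 89.8]
ft_force: [0.3, -0.5, -1.6]
finger_gap: 57.2
grip_force: 44.4
{'time': 6.15, 'joint_pos': [2.54, 9.54, 83.1, -0.0, 87.34, 2.75], 'tool_pos': [608.35, 78.26, 247.28], 'tcp_rot': [179.98, 0.0, 89.79], 'ft_force': [0.3, -0.47, -1.62], 'finger_gap': 57.15, 'grip_force': 44.45}
wide_ring_center 0.74 circ 609.3 79.7 r 30.8 ell [609.1  79.6] [57.3 61. ]
drive_unit [(0.92, [604.7, 128.2, -1.4])]
bearing_seat [(0.84, [606.5, 125.8, 57.5])]
spindle_tip [(0.93, [605.2, 126.4, 100.9])]
drive_unit 0.66 circ 607.7 128.2 r 85.7 ell [608.9 128. ] [143.  148.7]
```

View pics/w4.png

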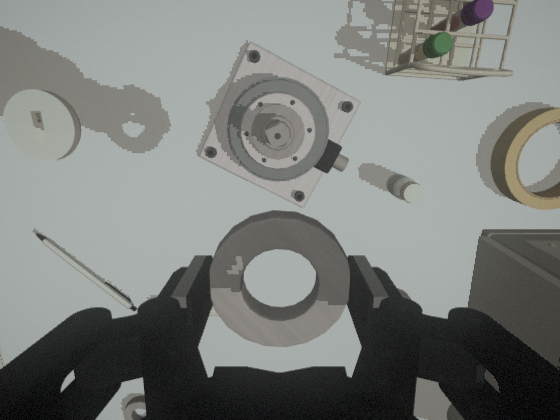

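The unit's foot-plate screws are at (254,57), (346,106), (298,196) and (209,151). The square tip is near (278,134), and the ring in hand is near (280,278). I'll enlarge the unit to read the tip.

```bash
python3 - <<'E'
from h import *
p=np.load("w4.npy",allow_pickle=True).item()
im=p["image"][65:205,200:360,::-1]
cv2.imwrite("pics/w4c.png",cv2.convertScaleAbs(cv2.resize(im,(800,700),interpolation=cv2.INTER_CUBIC)[50:650],alpha=1.5))
print(np.mean([ray(p,u,v,10)[:2] for u,v in((254,57),(346,106),(298,196),(209,151))],axis=0))
print(ray(p,278,134,100))
E
```

```text
[606.69187972 127.90112149]
[608.29021358 129.23643911 100.        ]
```

View pics/w4c.png

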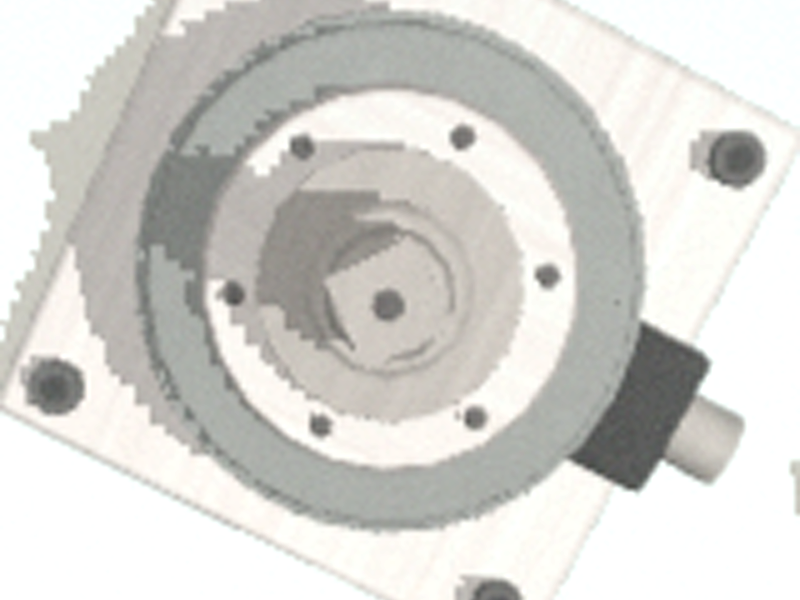

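```bash
python3 - <<'E'
from h import *
p=np.load("w4.npy",allow_pickle=True).item()
f=lambda x,y:(200+x/5,65+(y+50)/5)
print("tip hole",ray(p,*f(388,305),100),"cap",ray(p,*f(390,282.7),46))
q=[ray(p,*f(*c),100)[:2] for c in((325,278),(410,235),(355,350))]
a=q[1]-q[0];b=q[2]-q[0];print(np.linalg.norm(a),np.linalg.norm(b),np.degrees(np.arctan2(a[1],a[0])),np.degrees(np.arctan2(b[1],b[0])))
ringfit(p,"wide_ring_center",243.7,0)
E
```

```text
tip hole [607.97501668 127.73187879 100.        ] cap [608.09325507 127.96873495  46.        ]
14.481765039547097 11.790003643936934 25.945672326365187 -67.69253333939987
wide_ring_center 0.74 circ 609.3 78.8 r 31.1 ell [609.1  78.8] [58.  61.8]
```

Spindle axis at (608.0, 127.9); the tip hole and cap screws agree. The square stands at about 25°. I'll move over it and down to just above the tight part.

```bash
python3 -m handwheel '[[0,2.45,-0.04,-0,0,0,0],[0,2.45,-0.04,0,0,0,0],[0,0,0,3.5,0,0,0],[0,0,0,3.5,0,0,0],[0,0,0,3.0,0,0,0],[0,0,0,2.5,0,0,0],[0,0,0,2.0,0,0,0],[0,0,0,1.4,0,0,0],[0,0,0,0,0,0,0],[0,0,0,0,0,0,0]]'
python3 -m handwheel '[[0,0,0,0.2,0,0,0],[0,0,0,0.2,0,0,0],[0,0,0,0.1,0,0,0]]'
python3 -m handwheel '[[0,0,0,0,0,0,0]]'
```

```text
time: 7.33
tool_pos: [606.1, 129.4, 88.0]
tcp_rot: [-179.9, 0.0, 90.0]
ft_force: [-0.2, 0.9, -2.0]
finger_gap: 57.3
grip_force: 44.4
time: 7.58
tool_pos: [607.7, 129.3, 84.9]
tcp_rot: [179.8, -0.0, 90.0]
ft_force: [0.3, 0.4, -2.1]
finger_gap: 57.5
grip_force: 44.4
time: 7.67
tool_pos: [607.2, 129.2, 84.2]
tcp_rot: [179.9, -0.0, 90.0]
ft_force: [0.4, -0.7, -2.8]
finger_gap: 57.0
grip_force: 44.4
```

```bash
python3 -m handwheel '[[0,0,0,0,0,0,0]]'|sed -n 2,4p; python3 -m handwheel '[[0,0,0,0,0,0,0]]'|sed -n 2,4p
python3 - <<'E'
from h import *
s=st(); p=snapshot("wrist"); save(p,"w5"); np.save("w5.npy",p,allow_pickle=True)
print(np.round(-np.array(p["R"]).T@p["t"],1))
ringfit(p,"wide_ring_center",s["tool_pos"][2]-3.6,0)
im=p["image"][150:360,140:420,::-1]
cv2.imwrite("pics/w5c.png",cv2.convertScaleAbs(cv2.resize(im,(800,600),interpolation=cv2.INTER_CUBIC),alpha=1.5))
E
```

```text
tool_pos: [607.0, 129.2, 83.9]
tcp_rot: [179.9, -0.0, 90.0]
ft_force: [-0.2, 0.2, -2.4]
tool_pos: [606.8, 129.2, 83.7]
tcp_rot: [180.0, -0.0, 90.0]
ft_force: [-0.2, 0.0, -1.3]
{'time': 7.83, 'joint_pos': [7.28, 18.07, 90.82, 0.0, 71.07, 7.31], 'tool_pos': [606.84, 129.19, 83.71], 'tcp_rot': [179.97, -0.0, 89.97], 'ft_force': [-0.17, 0.03, -1.35], 'finger_gap': 57.82, 'grip_force': 44.45}
[607.6 197.7 209.7]
wide_ring_center 0.82 circ 607.4 129.7 r 31.0 ell [607.6 129.6] [57.8 61.4]
```

View pics/w5c.png

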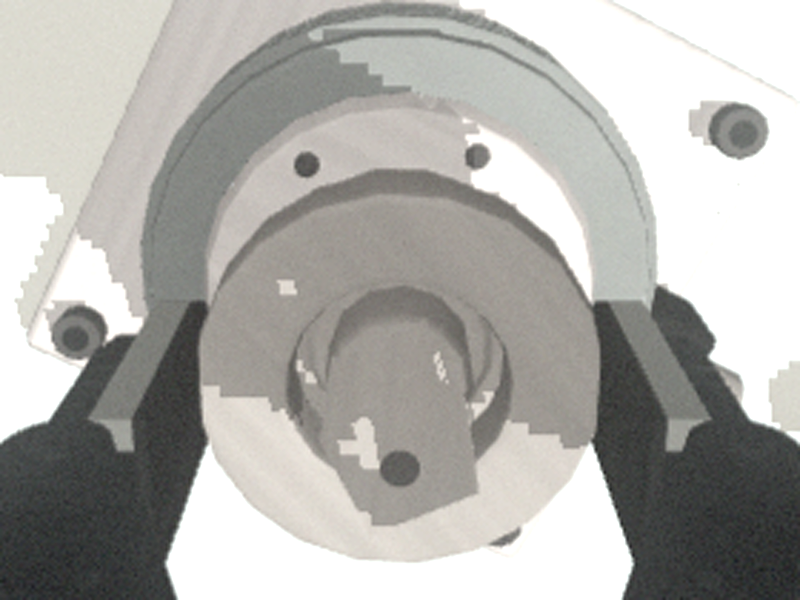

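The tip hole is at (400,467) in the crop, and the bore looks concentric in x. I'll compute the y offset.

```bash
python3 - <<'E'
from h import *
p=np.load("w5.npy",allow_pickle=True).item()
print(ray(p,140+400*.35,150+467*.35,100))
c=np.array([(293,385),(400,287),(511,385),(330,465),(480,465)])
# bore upper-rim points at ring top z=80.1
q=np.array([ray(p,140+x*.35,150+y*.35,80.1)[:2] for x,y in c]);print(q.round(1))
A=np.c_[2*q,np.ones(5)];s=np.linalg.lstsq(A,(q**2).sum(1),rcond=None)[0];print(s[:2],np.sqrt(s[2]+s[:2]@s[:2]))
E
```

```text
[607.81475969 127.90687569 100.        ]
[[592.5 128.7]
 [607.9 143.8]
 [623.8 128.6]
 [597.5 115.6]
 [619.7 115.6]]
[608.30309388 127.45163304] 16.05888559053378
```

The bore centre (608.3, 127.5, r 16.06) is within 0.6 mm of the spindle (607.8, 127.9). I'll make a small correction and go down with force readings.

```bash
python3 -m handwheel '[[0,0.03,-0.03,0.15,0,0,0],[0,0,0,0.15,0,0,0]]'|sed -n 2,4p; python3 -m handwheel '[[0,0,0,0.15,0,0,0],[0,0,0,0.15,0,0,0]]'|sed -n 2,4p;python3 -m handwheel '[[0,0,0,0,0,0,0],[0,0,0,0,0,0,0]]'|sed -n 2,4p
```

```text
tool_pos: [606.4, 129.5, 80.3]
tcp_rot: [180.0, -0.0, 90.0]
ft_force: [0.4, -0.2, -2.5]
tool_pos: [606.2, 129.5, 77.0]
tcp_rot: [-180.0, 0.0, 90.0]
ft_force: [0.0, 0.1, -2.9]
tool_pos: [606.2, 129.4, 77.0]
tcp_rot: [-180.0, 0.0, 90.0]
ft_force: [0.8, -0.3, -2.1]
```

```bash
python3 -m handwheel '[[0,0,0,0.2,0,0,0],[0,0,0,0.15,0,0,0],[0,0,0,0,0,0,0]]'|sed -n 2,4p; python3 -m handwheel '[[0,0,0,0.1,0,0,0],[0,0,0,0,0,0,0]]'|sed -n 2,4p;python3 -m handwheel '[[0,0,0,0.07,0,0,0],[0,0,0,0,0,0,0]]'|sed -n 2,4p
```

```text
tool_pos: [606.1, 129.4, 73.3]
tcp_rot: [-180.0, 0.0, 90.0]
ft_force: [-0.3, 0.0, -2.4]
tool_pos: [606.2, 129.5, 72.6]
tcp_rot: [-180.0, 0.0, 90.0]
ft_force: [-1.0, 0.7, -1.4]
tool_pos: [606.3, 129.5, 72.0]
tcp_rot: [-180.0, 0.0, 90.0]
ft_force: [0.0, -0.0, -1.5]
```

```bash
python3 -m handwheel '[[0,0,0,0.05,0,0,0],[0.5,0,0,0,0,0,0],[1,0,0,0,0,0,0],[1,0,0,0,0,0,0],[1,0,0,-3,0,0,0],[1,0,0,-3.9,0,0,0],[1,0,0,-3.9,0,0,0],[1,0,0,-3.9,0,0,0]]'
python3 -m handwheel '[[1,-3.3,-1.61,0,0,0,0],[1,-3.3,-1.61,0,0,0,0],[1,-3.3,-1.61,0,0,0,0],[1,-3.3,-1.61,0,0,0,0],[1,-3.3,-1.61,0,0,0,0],[1,-3.3,-1.61,0,0,0,0],[1,-3.3,-1.61,0,0,0,0],[1,-3.3,-1.61,0,0,0,0],[1,-3.3,-1.61,0,0,0,0],[1,-3.3,-1.61,0,0,0,0],[1,-3.3,-1.61,0,0,0,0],[1,0,0,0,0,0,0]]'
python3 -m handwheel '[[1,0,0,3.5,0,0,0],[1,0,0,3.5,0,0,0],[0.6,0,0,0,0,0,0],[0.4,0,0,0,0,0,0]]'
cat >> h.py <<'E'
def bore(p,q,z,r):
    """centre of the bore's top rim: best circle of radius r at height z in the rectified view"""
    d=trace(p,q)[0]; m=d["pixels"]; v,u=np.nonzero(m)
    c0=ray(p,u.mean(),v.mean(),z)[:2]; S=5; N=400
    K=np.array(p["intrinsics"]);R=np.array(p["R"]);t=np.array(p["t"])
    yy,xx=np.mgrid[0:N,0:N]; X=c0[0]+(xx-N/2)/S; Y=c0[1]-(yy-N/2)/S
    P=K@(R@np.stack([X.ravel(),Y.ravel(),np.full(X.size,z)])+t[:,None]); P=(P[:2]/P[2]).reshape(2,N,N).astype(np.float32)
    im=cv2.remap(p["image"],P[0],P[1],cv2.INTER_LINEAR); mk=cv2.remap(m.astype(np.uint8)*255,P[0],P[1],cv2.INTER_LINEAR)
    out=[]
    for c,h in zip(*cv2.findContours((mk>127).astype(np.uint8),cv2.RETR_CCOMP,cv2.CHAIN_APPROX_NONE)[:1],[0]): pass
    cs,_=cv2.findContours((mk>127).astype(np.uint8),cv2.RETR_CCOMP,cv2.CHAIN_APPROX_NONE)
    for c in cs:
        if cv2.contourArea(c)>500:
            (x,y),rr=cv2.minEnclosingCircle(c); print(q,"contour centre",round(c0[0]+(x-N/2)/S,1),round(c0[1]-(y-N/2)/S,1),"r",round(rr/S,1))
    return im
E
python3 - <<'E'
from h import *
s=st(); p=snapshot("wrist"); np.save("w6.npy",p,allow_pickle=True)
print([(d["conf"],np.round(d["location"],1)) for d in place_of(p,"narrow_ring_center")])
im=bore(p,"narrow_ring_center",12,12)
b=cv2.resize(p["image"],(560,420)); cv2.imwrite("pics/w6.png",np.hstack([b[:,:,::-1][:400,80:480],im[:,:,::-1]]))
E
```

```text
time: 9.68
tool_pos: [605.9, 129.4, 220.2]
tcp_rot: [-180.0, 0.0, 90.0]
ft_force: [0.1, 0.4, -0.1]
finger_gap: 85.4
grip_force: 0.0
time: 10.68
tool_pos: [426.5, -238.6, 219.2]
tcp_rot: [-180.0, 0.2, 89.7]
ft_force: [0.5, -0.6, -0.1]
finger_gap: 85.1
grip_force: 0.0
time: 11.02
tool_pos: [427.7, -232.2, 147.2]
tcp_rot: [-179.8, -0.2, 90.0]
ft_force: [-0.4, 0.2, 0.2]
finger_gap: 63.6
grip_force: 0.0
{'time': 11.02, 'joint_pos': [-34.54, -5.85, 109.48, 0.0, 76.64, -34.52], 'tool_pos': [427.75, -232.23, 147.2], 'tcp_rot': [-179.78, -0.16, 89.97], 'ft_force': [-0.39, 0.23, 0.2], 'finger_gap': 63.62, 'grip_force': 0.0}
[(0.67, array([ 428.3, -230.9,    5. ]))]
narrow_ring_center contour centre 428.2 -231.0 r 23.5
narrow_ring_center contour centre 428.5 -231.2 r 11.7
```

View pics/w6.png

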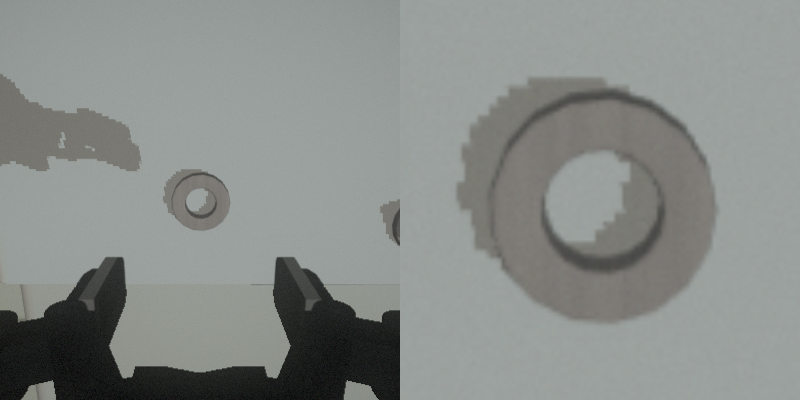

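The ring is at about (201,201) in the left frame; contours give (428.4, -231.3), r 23.5 and 11.7, which match the sizes. I'll go down to TCP z 18 and close.

```bash
python3 -m handwheel '[[0.4,0.05,0.05,3.5,0,0,0],[0.4,0,0,3.5,0,0,0],[0.4,0,0,3.0,0,0,0],[0.4,0,0,1.5,0,0,0],[0.4,0,0,1,0,0,0],[0.4,0,0,0.4,0,0,0],[0.4,0,0,0,0,0,0],[0.4,0,0,0,0,0,0]]'
python3 -m handwheel '[[0,0,0,0,0,0,0],[0,0,0,0,0,0,0],[-0.3,0,0,0,0,0,0],[-0.3,0,0,0,0,0,0],[-0.3,0,0,0,0,0,0],[-0.3,0,0,0,0,0,0]]' 40
python3 - <<'E'
from h import *
s=st(); p=snapshot("wrist"); np.save("w7.npy",p,allow_pickle=True)
bore(p,"narrow_ring_center",12,12)
E
```

```text
time: 11.83
tool_pos: [431.0, -233.8, 21.5]
tcp_rot: [179.9, 0.1, 90.0]
ft_force: [0.6, -0.5, -0.4]
finger_gap: 59.9
grip_force: 0.0
time: 12.33
tool_pos: [430.8, -233.8, 21.8]
tcp_rot: [179.9, 0.1, 90.0]
ft_force: [-2.7, 1.5, 7.4]
finger_gap: 42.9
grip_force: 39.5
{'time': 12.33, 'joint_pos': [-34.49, 4.41, 113.89, -0.0, 61.53, -34.46], 'tool_pos': [430.82, -233.83, 21.75], 'tcp_rot': [179.86, 0.1, 89.97], 'ft_force': [-2.75, 1.45, 7.41], 'finger_gap': 42.94, 'grip_force': 39.49}
narrow_ring_center contour centre 431.9 -230.5 r 24.3
narrow_ring_center contour centre 431.6 -229.3 r 11.3
```

A 7 N upward force suggests the tips swung onto the bench. I'll regrip 2 mm higher and shift 2.5 mm in y.

```bash
python3 -m handwheel '[[0.3,0,0,0,0,0,0],[0.3,0,0,0,0,0,0],[0.3,0.25,0,-0.2,0,0,0],[0.3,0,0,0,0,0,0],[0,0,0,0,0,0,0],[-0.3,0,0,0,0,0,0],[-0.3,0,0,0,0,0,0],[-0.3,0,0,0,0,0,0],[-0.3,0,0,0,0,0,0],[-0.3,0,0,0,0,0,0]]' 40
python3 - <<'E'
from h import *
s=st(); p=snapshot("wrist"); np.save("w7.npy",p,allow_pickle=True)
im=bore(p,"narrow_ring_center",12,12)
b=p["image"]; cv2.imwrite("pics/w7.png",np.hstack([b[:,:,::-1][:400,80:480],im[:,:,::-1]]))
E
```

```text
time: 13.27
tool_pos: [429.8, -230.4, 22.2]
tcp_rot: [180.0, -0.0, 90.0]
ft_force: [-1.1, 2.6, 5.9]
finger_gap: 43.0
grip_force: 40.0
{'time': 13.27, 'joint_pos': [-34.23, 4.14, 114.12, 0.01, 61.73, -34.21], 'tool_pos': [429.79, -230.43, 22.17], 'tcp_rot': [179.99, -0.0, 89.98], 'ft_force': [-1.07, 2.6, 5.93], 'finger_gap': 42.97, 'grip_force': 40.01}
narrow_ring_center contour centre 431.0 -230.5 r 24.2
narrow_ring_center contour centre 430.5 -228.2 r 11.4
```

View pics/w7.png

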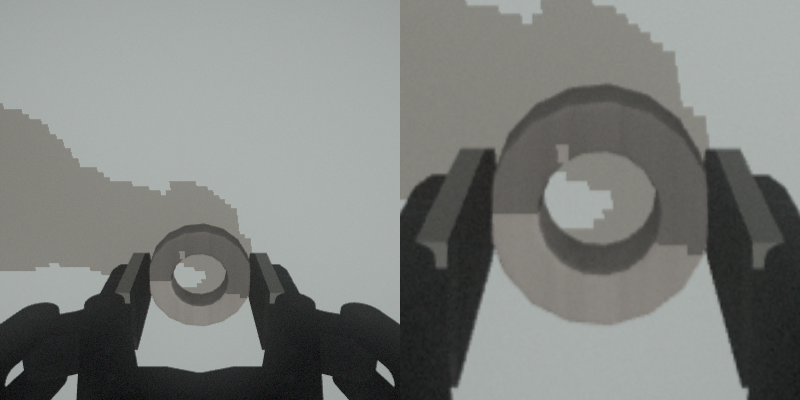

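The ring is held between the pads; the upward force is probably the pads' forward swing pressing the ring on the bench. I'll lift, carry it over, and view it above the spindle.

```bash
python3 -m handwheel '[[-0.3,0,0,-3.3,0,0,0],[-0.3,0,0,-3.9,0,0,0],[-0.3,0,0,-3.9,0,0,0],[-0.3,0,0,-3.9,0,0,0]]'
python3 -m handwheel '[[-0.3,3.25,1.6,0,0,0,0],[-0.3,3.25,1.6,0,0,0,0],[-0.3,3.25,1.6,0,0,0,0],[-0.3,3.25,1.6,0,0,0,0],[-0.3,3.25,1.6,0,0,0,0],[-0.3,3.25,1.6,0,0,0,0],[-0.3,3.25,1.6,0,0,0,0],[-0.3,3.25,1.6,0,0,0,0],[-0.3,3.25,1.6,0,0,0,0],[-0.3,3.25,1.6,0,0,0,0],[-0.3,3.25,1.6,0,0,0,0],[-0.3,0,0,0,0,0,0]]'
python3 -m handwheel '[[-0.3,0,0,1.5,0,0,0],[-0.3,0,0,1,0,0,0],[-0.3,0,0,0,0,0,0],[-0.3,0,0,0,0,0,0],[-0.3,0,0,0,0,0,0]]'
python3 - <<'E'
from h import *
s=st(); p=snapshot("wrist"); np.save("w8.npy",p,allow_pickle=True)
print(np.round(-np.array(p["R"]).T@p["t"],1))
bore(p,"narrow_ring_center",s["tool_pos"][2]-10,12)
im=p["image"][150:360,140:420,::-1]
cv2.imwrite("pics/w8c.png",cv2.convertScaleAbs(cv2.resize(im,(800,600),interpolation=cv2.INTER_CUBIC),alpha=1.5))
E
```

```text
time: 13.7
tool_pos: [428.8, -229.9, 172.7]
tcp_rot: [-179.9, -0.0, 90.0]
ft_force: [0.1, -0.0, -1.7]
finger_gap: 43.0
grip_force: 41.7
time: 14.7
tool_pos: [606.8, 132.7, 170.6]
tcp_rot: [-180.0, -0.1, 90.2]
ft_force: [0.8, 0.4, -0.9]
finger_gap: 42.7
grip_force: 41.7
time: 15.12
tool_pos: [605.6, 126.5, 146.7]
tcp_rot: [-180.0, 0.0, 89.9]
ft_force: [0.5, -1.0, -0.7]
finger_gap: 42.9
grip_force: 41.7
{'time': 15.12, 'joint_pos': [7.05, 14.15, 88.52, -0.0, 77.35, 7.12], 'tool_pos': [605.59, 126.47, 146.73], 'tcp_rot': [-179.98, 0.0, 89.93], 'ft_force': [0.54, -1.0, -0.7], 'finger_gap': 42.87, 'grip_force': 41.71}
[606.5 195.  272.7]
narrow_ring_center contour centre 606.0 126.6 r 24.3
narrow_ring_center contour centre 606.4 128.5 r 11.2
```

View pics/w8c.png

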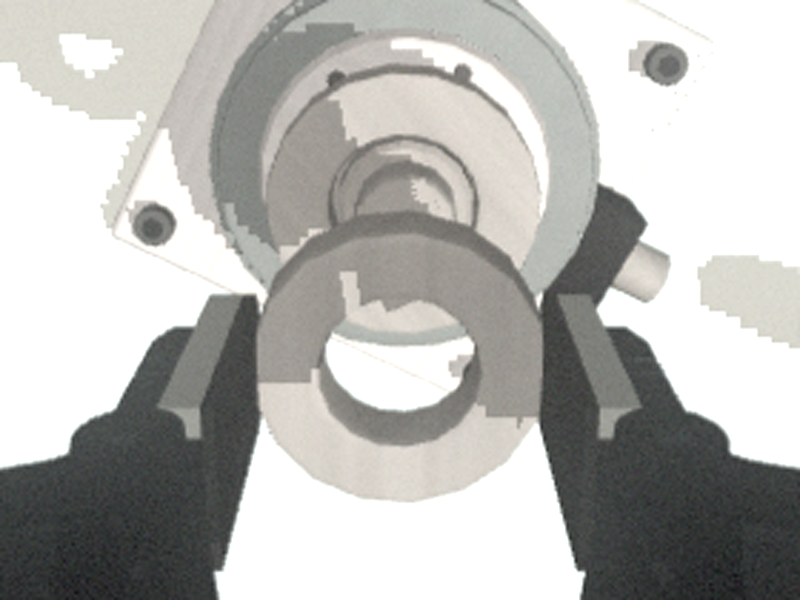

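The wide ring is home on the seat, with its bore at crop (404,195). The narrow ring's bore in hand spans crop (320..478, 297..443). That is my 10th and last picture, so I'll continue numerically.

```bash
python3 - <<'E'
from h import *
from scipy.optimize import least_squares
p=np.load("w8.npy",allow_pickle=True).item()
def fit(c,z):
    q=np.array([ray(p,140+x*.35,150+y*.35,z)[:2] for x,y in c])
    r=least_squares(lambda s:np.hypot(q[:,0]-s[0],q[:,1]-s[1])-s[2],[606,126,12]);return r.x.round(2),np.abs(r.fun).max().round(2)
print("bore",fit([(320,370),(478,370),(400,297),(399,443)],136.5),fit([(320,370),(478,370),(400,297),(399,443)],134.5))
print("outer",fit([(257,350),(543,350),(400,500),(330,488),(475,488)],136.5))
print("wide bore on spindle",fit([(330,195),(477,195),(404,136)],68))
print("wide outer",fit([(267,190),(541,190),(404,66),(300,105),(510,105)],68))
E
```

```text
bore (array([606.45, 124.65,  12.01]), np.float64(0.11)) (array([606.45, 123.61,  12.19]), np.float64(0.12))
outer (array([606.69, 123.76,  21.9 ]), np.float64(0.6))
wide bore on spindle (array([607.45, 128.09,  16.09]), np.float64(0.0))
wide outer (array([607.63, 130.17,  29.67]), np.float64(0.72))
```

The bore fits at r 12.01, so its height is right. It needs +1.2 mm in X and +3.2 mm in Y. I'll shift, then go down in steps past the tip.

```bash
python3 -m handwheel '[[-0.3,0.32,0.12,1,0,0,0],[-0.3,0,0,0.8,0,0,0],[-0.3,0,0,0,0,0,0],[-0.3,0,0,0,0,0,0]]'|sed -n 2,4p
python3 -m handwheel '[[-0.3,0,0,0.2,0,0,0],[-0.3,0,0,0.2,0,0,0],[-0.3,0,0,0,0,0,0]]'|sed -n 2,4p
python3 -m handwheel '[[-0.3,0,0,0.2,0,0,0],[-0.3,0,0,0.1,0,0,0],[-0.3,0,0,0,0,0,0]]'|sed -n 2,4p
```

```text
tool_pos: [606.0, 130.1, 127.2]
tcp_rot: [-179.9, 0.0, 90.0]
ft_force: [-0.3, -0.8, -1.3]
tool_pos: [606.8, 130.1, 124.3]
tcp_rot: [-180.0, 0.0, 90.0]
ft_force: [-0.3, 0.2, -1.3]
tool_pos: [606.8, 130.2, 121.3]
tcp_rot: [-180.0, 0.0, 90.0]
ft_force: [-0.6, -0.4, -1.2]
```

```bash
python3 -m handwheel '[[-0.3,0,0,0.2,0,0,0],[-0.3,0,0,0.1,0,0,0],[-0.3,0,0,0,0,0,0]]'|sed -n 2,4p
python3 -m handwheel '[[-0.3,0,0,0.2,0,0,0],[-0.3,0,0,0.1,0,0,0],[-0.3,0,0,0,0,0,0]]'|sed -n 2,4p
python3 -m handwheel '[[-0.3,0,0,0.3,0,0,0],[-0.3,0,0,0.2,0,0,0],[-0.3,0,0,0,0,0,0]]'|sed -n 2,4p
python3 -m handwheel '[[-0.3,0,0,0.3,0,0,0],[-0.3,0,0,0.2,0,0,0],[-0.3,0,0,0,0,0,0]]'|sed -n 2,4p
```

```text
tool_pos: [606.7, 130.1, 118.2]
tcp_rot: [-180.0, 0.0, 90.0]
ft_force: [-0.9, -0.8, -0.7]
tool_pos: [606.7, 130.1, 115.2]
tcp_rot: [-180.0, 0.0, 90.0]
ft_force: [0.1, -0.3, -1.3]
tool_pos: [606.5, 130.1, 109.8]
tcp_rot: [-179.9, 0.0, 90.0]
ft_force: [-0.2, -0.2, -1.4]
tool_pos: [606.5, 130.1, 104.9]
tcp_rot: [-179.9, 0.0, 90.0]
ft_force: [-0.7, -0.5, -1.4]
```

```bash
python3 -m handwheel '[[-0.3,0,0,0.2,0,0,0],[-0.3,0,0,0.1,0,0,0],[-0.3,0,0,0,0,0,0]]'|sed -n 2,4p
python3 -m handwheel '[[-0.3,0,0,0.15,0,0,0],[-0.3,0,0,0.1,0,0,0],[-0.3,0,0,0,0,0,0]]'|sed -n 2,4p
python3 -m handwheel '[[-0.3,0,0,0.15,0,0,0],[-0.3,0,0,0.1,0,0,0],[-0.3,0,0,0,0,0,0]]'|sed -n 2,4p
python3 -m handwheel '[[-0.3,0,0,0.15,0,0,0],[-0.3,0,0,0.1,0,0,0],[-0.3,0,0,0,0,0,0]]'|sed -n 2,4p
```

```text
tool_pos: [606.7, 130.1, 102.3]
tcp_rot: [-180.0, 0.0, 90.0]
ft_force: [0.1, 0.5, -1.0]
tool_pos: [606.8, 130.1, 99.8]
tcp_rot: [-180.0, 0.0, 90.0]
ft_force: [-0.5, -0.3, -1.4]
tool_pos: [606.8, 130.1, 97.3]
tcp_rot: [-180.0, 0.0, 90.0]
ft_force: [-0.7, 0.0, -1.9]
tool_pos: [606.7, 130.2, 94.7]
tcp_rot: [-180.0, 0.0, 90.0]
ft_force: [-0.0, 0.6, -0.7]
```

```bash
python3 -m handwheel '[[-0.3,0,0,0.15,0,0,0],[-0.3,0,0,0.1,0,0,0],[-0.3,0,0,0,0,0,0]]'|sed -n 2,4p
python3 -m handwheel '[[-0.3,0,0,0.1,0,0,0],[-0.3,0,0,0,0,0,0],[-0.3,0,0,0,0,0,0]]'|sed -n 2,4p
python3 -m handwheel '[[-0.3,0,0,0.05,0,0,0],[-0.3,0,0,0,0,0,0],[-0.3,0,0,0,0,0,0]]'|sed -n 2,4p
python3 -m handwheel '[[-0.3,0,0,0.04,0,0,0],[-0.3,0,0,0,0,0,0],[-0.3,0,0,0,0,0,0]]'|sed -n 2,4p
```

```text
tool_pos: [606.7, 130.1, 92.2]
tcp_rot: [-180.0, 0.0, 90.0]
ft_force: [-0.8, -0.4, -0.3]
tool_pos: [606.9, 130.2, 91.6]
tcp_rot: [-180.0, 0.0, 90.0]
ft_force: [-0.1, -0.1, -1.2]
tool_pos: [606.9, 130.2, 91.1]
tcp_rot: [-180.0, 0.0, 90.0]
ft_force: [-0.1, 0.2, -0.3]
tool_pos: [606.9, 130.2, 90.7]
tcp_rot: [-180.0, -0.0, 90.0]
ft_force: [0.9, 0.8, -1.4]
```

```bash
python3 -m handwheel '[[-0.3,0,0,0.06,0,0,0],[-0.3,0,0,0,0,0,0],[0.2,0,0,0,0,0,0],[0.2,0,0,0,0,0,0],[0.2,0,0,0,0,0,0],[0.2,0,0,-3,0,0,0],[0.2,0,0,-3.9,0,0,0],[0.4,0,0,-3.9,0,0,0],[0.4,0,0,-3.0,0,0,0]]'
python3 -m handwheel '[[0.4,-3.47,0.02,0,0,0,0],[0.4,-3.47,0.02,0,0,0,0],[0.4,-3.47,0.02,0,0,0,0],[0.4,-3.47,0.02,0,0,0,0],[0.4,-3.47,0.02,0,0,0,0],[0.4,-3.47,0.02,0,0,0,0],[0.4,-3.47,0.02,0,0,0,0],[0.4,-3.47,0.02,0,0,0,0],[0.4,-3.47,0.02,0,0,0,0],[0.4,-3.47,0.02,0,0,0,0],[0.4,-3.47,0.02,0,0,0,0]]'
python3 -m handwheel '[[0.4,0,0,3.0,0,0,0],[0.4,0,0,3.0,0,0,0],[0.4,0,0,0,0,0,0],[0.4,0,0,0,0,0,0]]'
python3 - <<'E'
from h import *
s=st(); p=snapshot("wrist"); np.save("w9.npy",p,allow_pickle=True); save(p,"w9")
print([(d["conf"],np.round(d["location"],1)) for d in place_of(p,"hub_center")])
bore(p,"hub_center",26,12)
d=trace(p,"hub_center")[0]["pixels"]; v,u=np.nonzero(d); print(u.min(),u.max(),v.min(),v.max())
# rectified at neck top, ascii gray level
q=snapshot("top")
print([(n,[(round(d["conf"],2),np.round(d["location"],1).tolist()) for d in place_of(q,n)]) for n in("wide_ring_center","narrow_ring_center")])
E
```

```text
time: 19.8
tool_pos: [607.5, 130.2, 231.5]
tcp_rot: [179.9, -0.0, 90.0]
ft_force: [0.7, -0.4, 1.7]
finger_gap: 59.5
grip_force: 0.0
time: 20.72
tool_pos: [608.7, -253.3, 228.2]
tcp_rot: [180.0, 0.0, 90.0]
ft_force: [0.1, 0.1, 0.6]
finger_gap: 59.9
grip_force: 0.0
time: 21.05
tool_pos: [607.3, -250.8, 165.8]
tcp_rot: [-179.7, -0.1, 90.0]
ft_force: [-0.9, 0.2, 1.2]
finger_gap: 60.0
grip_force: 0.0
{'time': 21.05, 'joint_pos': [-26.91, 19.23, 80.38, 0.0, 80.71, -26.87], 'tool_pos': [607.26, -250.78, 165.75], 'tcp_rot': [-179.72, -0.15, 89.96], 'ft_force': [-0.88, 0.17, 1.18], 'finger_gap': 59.99, 'grip_force': 0.0}
[(0.91, array([ 614. , -254.6,   13.6]))]
hub_center contour centre 608.8 -248.0 r 24.5
hub_center contour centre 609.5 -248.5 r 8.6
253 312 168 226
[('wide_ring_center', [(0.52, [609.2, 127.6, 59.6])]), ('narrow_ring_center', [(0.43, [606.0, 127.7, 74.0])])]
```

```bash
cat >> h.py <<'E'
def rect(p,c,z,half=30,S=6):
    N=int(2*half*S); yy,xx=np.mgrid[0:N,0:N]; X=c[0]-half+xx/S; Y=c[1]+half-yy/S
    P=np.array(p["intrinsics"])@(np.array(p["R"])@np.stack([X.ravel(),Y.ravel(),np.full(X.size,z)])+np.array(p["t"])[:,None]); P=(P[:2]/P[2]).reshape(2,N,N).astype(np.float32)
    return cv2.cvtColor(cv2.remap(p["image"],P[0],P[1],cv2.INTER_CUBIC),cv2.COLOR_RGB2GRAY)
def squareness(p,c,z,r0,r1):
    g=rect(p,c,z).astype(np.float32); g=cv2.GaussianBlur(g,(0,0),3); N=g.shape[0]
    gx=cv2.Sobel(g,cv2.CV_32F,1,0);gy=-cv2.Sobel(g,cv2.CV_32F,0,1)
    yy,xx=np.mgrid[0:N,0:N]-N/2; r=np.hypot(xx,yy)/6; m=(r>r0)&(r<r1)
    a=np.degrees(np.arctan2(gy,gx))[m]%90; w=np.hypot(gx,gy)[m]
    h=np.histogram(a,18,(0,90),weights=w**2)[0]; return (h/h.sum()).round(2)
E
python3 - <<'E'
from h import *
p=np.load("w9.npy",allow_pickle=True).item()
for r in((0,12),(12,22),(0,22)): print(r,squareness(p,(609,-250),26,*r))
d=trace(snapshot("wrist"),"hub_center")[0]["pixels"].astype(np.uint8)
cs,h=cv2.findContours(d,cv2.RETR_CCOMP,cv2.CHAIN_APPROX_NONE)
for c in cs: print(len(c),cv2.minAreaRect(c))
g=rect(p,(609,-250),26); g=cv2.resize(g,(60,60),interpolation=cv2.INTER_AREA)[::2]
lo,hi=g.min(),g.max(); print(lo,hi)
print("\n".join("".join(" .:-=+*#%@"[int(9*(int(x)-lo)/(int(hi)-lo))] for x in row) for row in g))
E
```

```text
(0, 12) [0.01 0.01 0.04 0.18 0.45 0.19 0.04 0.02 0.01 0.01 0.01 0.01 0.01 0.
 0.   0.01 0.01 0.01]
(12, 22) [0.04 0.04 0.05 0.12 0.23 0.14 0.06 0.05 0.04 0.04 0.03 0.03 0.02 0.02
 0.02 0.02 0.02 0.03]
(0, 22) [0.03 0.03 0.05 0.14 0.28 0.15 0.05 0.04 0.03 0.03 0.03 0.02 0.02 0.02
 0.02 0.02 0.02 0.02]
164 ((277.5, 193.5), (57.0, 57.0), 90.0)
50 ((277.362060546875, 195.65518188476562), (14.484235763549805, 19.12662124633789), 68.19859313964844)
53 164
.............................:..............................
............:.......: .......:.::.::::......................
.................. ....  ......   ..   :............:.......
............:.....  .   . ...    ... .. ...:.........:......
:............... .  .:.   .  ....  .......:: ..............:
:...... ...... ......    ...... .  .. ...... .  ............
.....  .....   ... .  .  :..    :.....:........ .........:..
............ .... ...      :...... . ..: ....... ...........
.... .... . ...... .   :....: . ......... ........ .........
 ....... .  ..    :..... .  ... .......... ......... .......
......... .  :.....  :  ..........  
[... 549 characters left out ...]
:  ..  ...... . ........
...........:  .  ... .. :.......  ..     ......... .........
............. ....:..... .:  ..:  ......  ...... .........:.
.:............ .    .. .         ............. .....:......:
........:........:..... .....     ..  ::.... ...............
......:............ :..   .  ........... ...................
:....................... .:..:      ...............:...:....
...................................................:..:...:.
............................................................
............................................................
......:...........:......:..................................<stdin>:9: RuntimeWarning: overflow encountered in scalar multiply
```

The gradient peak is sharp: hub yaw ≈ 22.5° (mod 90). I'll fit the neck and bore squares for the centre, and check the spindle's square the same way.

```bash
cat >> h.py <<'E'
def sqfit(p,c,z,sides,angs,rng=7):
    g=cv2.GaussianBlur(rect(p,c,z).astype(np.float32),(0,0),3); N=g.shape[0]
    gx=cv2.Sobel(g,cv2.CV_32F,1,0);gy=-cv2.Sobel(g,cv2.CV_32F,0,1); best=[]
    for a in angs:
        n=[(np.cos(np.radians(a+k*90)),np.sin(np.radians(a+k*90))) for k in range(4)]
        pts=[];nn=[]
        for s in sides:
            for k in range(4):
                for u in np.linspace(-.45,.45,15)*s: pts.append((n[k][0]*s/2-n[k][1]*u,n[k][1]*s/2+n[k][0]*u));nn.append(n[k])
        pts=np.array(pts);nn=np.array(nn)
        for dx in np.arange(-rng,rng+.1,.5):
            for dy in np.arange(-rng,rng+.1,.5):
                i=np.round(N/2-(pts[:,1]+dy)*6).astype(int).clip(0,N-1); j=np.round(N/2+(pts[:,0]+dx)*6).astype(int).clip(0,N-1)
                best.append((np.mean(np.sqrt(np.abs(gx[i,j]*nn[:,0]+gy[i,j]*nn[:,1]))),a,c[0]+dx,c[1]+dy))
    best.sort(reverse=True); print([np.round(b,2).tolist() for b in best[:4]])
E
python3 - <<'E'
from h import *
p=np.load("w9.npy",allow_pickle=True).item(); A=np.arange(14,32,2)
sqfit(p,(609,-250),26,(30,17),A); sqfit(p,(609,-250),26,(30,),A); sqfit(p,(609,-250),26,(17,),A)
q=np.load("w4.npy",allow_pickle=True).item()
print(squareness(q,(608,128),100,0,9)); sqfit(q,(608,128),100,(15,),np.arange(0,90,3),3)
E
```

```text
[[4.5, 22.0, 609.5, -252.5], [4.4, 24.0, 609.5, -252.5], [4.31, 22.0, 609.5, -253.0], [4.22, 24.0, 610.0, -252.5]]
[[4.64, 22.0, 609.5, -252.5], [4.52, 22.0, 609.5, -253.0], [4.51, 24.0, 609.5, -252.5], [4.34, 24.0, 609.5, -253.0]]
[[4.56, 24.0, 607.0, -246.5], [4.53, 22.0, 607.0, -246.5], [4.5, 26.0, 607.0, -246.5], [4.43, 26.0, 607.0, -247.0]]
[0.03 0.03 0.04 0.11 0.17 0.13 0.08 0.05 0.04 0.03 0.02 0.03 0.03 0.03
 0.04 0.06 0.04 0.04]
[[3.99, 24.0, 608.0, 128.5], [3.99, 27.0, 607.5, 128.5], [3.97, 27.0, 608.0, 128.5], [3.94, 24.0, 607.5, 128.0]]
```

The hub is at (609.5, -252.5), yaw about 22.5°; the spindle's square is near 24°. I'll turn by +22.5° in world and go down.

```bash
python3 -m handwheel '[[0.4,0,0,0,0,0,-0.098],[0.4,0,0,0,0,0,-0.098],[0.4,0,0,0,0,0,-0.098],[0.4,0,0,0,0,0,-0.099],[0.2,-0.05,0.13,3.5,0,0,0],[0.2,0,0,3.5,0,0,0],[0.2,0,0,3,0,0,0],[0.2,0,0,1.5,0,0,0],[0.2,0,0,1,0,0,0],[0.2,0,0,0,0,0,0],[0.2,0,0,0,0,0,0]]'
python3 - <<'E'
from h import *
st(); p=snapshot("wrist"); np.save("w10.npy",p,allow_pickle=True)
sqfit(p,(609,-250),26,(30,),np.arange(14,32,2)); print(squareness(p,(609,-252),26,0,22))
E
```

```text
time: 22.42
tool_pos: [611.0, -251.8, 44.2]
tcp_rot: [180.0, 0.0, 112.5]
ft_force: [0.1, 1.0, 1.2]
finger_gap: 51.4
grip_force: 0.0
{'time': 22.42, 'joint_pos': [-26.84, 26.43, 84.65, 0.0, 68.85, -49.33], 'tool_pos': [611.01, -251.81, 44.25], 'tcp_rot': [179.96, 0.05, 112.49], 'ft_force': [0.07, 0.96, 1.16], 'finger_gap': 51.37, 'grip_force': 0.0}
[[5.01, 22.0, 609.5, -252.5], [5.01, 24.0, 609.5, -252.5], [4.98, 22.0, 610.0, -252.5], [4.89, 24.0, 610.0, -252.5]]
[0.04 0.04 0.04 0.1  0.39 0.09 0.05 0.02 0.02 0.02 0.03 0.02 0.02 0.02
 0.02 0.02 0.03 0.03]
```

```bash
python3 -m handwheel '[[0.2,0.1,-0.1,0.7,0,0,0],[0.2,0,0,0.6,0,0,0],[0.2,0,0,0,0,0,0]]' 40
python3 -m handwheel '[[0,0,0,0,0,0,0],[-0.3,0,0,0,0,0,0],[-0.6,0,0,0,0,0,0],[-0.6,0,0,0,0,0,0],[-0.6,0,0,0,0,0,0],[-0.6,0,0,0,0,0,0]]' 40
python3 - <<'E'
from h import *
st(); p=snapshot("wrist"); np.save("w11.npy",p,allow_pickle=True)
sqfit(p,(609,-250),26,(30,),np.arange(14,32,2)); sqfit(p,(609,-250),26,(17,),np.arange(14,32,2))
E
```

```text
time: 22.72
tool_pos: [608.7, -250.8, 29.5]
tcp_rot: [-180.0, -0.0, 112.5]
ft_force: [-1.5, -0.2, 0.2]
finger_gap: 50.9
grip_force: 0.0
time: 23.22
tool_pos: [609.3, -251.1, 30.5]
tcp_rot: [180.0, 0.0, 112.5]
ft_force: [0.6, 0.0, 2.1]
finger_gap: 29.0
grip_force: 40.5
{'time': 23.22, 'joint_pos': [-26.85, 27.2, 85.22, 0.0, 67.53, -49.34], 'tool_pos': [609.33, -251.08, 30.52], 'tcp_rot': [179.97, 0.03, 112.49], 'ft_force': [0.55, 0.04, 2.1], 'finger_gap': 29.01, 'grip_force': 40.53}
[[6.27, 22.0, 610.5, -252.5], [5.97, 24.0, 610.5, -252.5], [5.92, 22.0, 610.5, -252.0], [5.75, 22.0, 611.0, -252.5]]
[[6.02, 22.0, 610.5, -252.0], [5.89, 24.0, 610.5, -252.0], [5.84, 22.0, 610.0, -252.0], [5.79, 20.0, 610.5, -252.0]]
```

The hub is gripped squarely (29 mm gap). In the camera frame it sits at TCP + (1.2, -1.2), so the TCP target over the spindle is (606.8, 129.3). I'll lift and carry.

```bash
python3 -m handwheel '[[-0.6,0,0,-3.0,0,0,0],[-0.6,0,0,-3.9,0,0,0],[-0.6,0,0,-3.9,0,0,0],[-0.6,0,0,-2.7,0,0,0],[-0.6,0,0,0,0,0,0]]'
python3 -m handwheel '[[-0.6,3.204,1.303,0,0,0,0],[-0.6,3.204,1.303,0,0,0,0],[-0.6,3.204,1.303,0,0,0,0],[-0.6,3.204,1.303,0,0,0,0],[-0.6,3.204,1.303,0,0,0,0],[-0.6,3.204,1.303,0,0,0,0],[-0.6,3.204,1.303,0,0,0,0],[-0.6,3.204,1.303,0,0,0,0],[-0.6,3.204,1.303,0,0,0,0],[-0.6,3.204,1.303,0,0,0,0],[-0.6,3.204,1.303,0,0,0,0]]'
python3 -m handwheel '[[-0.6,0,0,1.2,0,0,0],[-0.6,0,0,0.8,0,0,0],[-0.6,0,0,0,0,0,0],[-0.6,0,0,0,0,0,0],[-0.6,0,0,0,0,0,0]]'
python3 - <<'E'
from h import *
s=st(); p=snapshot("wrist"); np.save("w12.npy",p,allow_pickle=True)
c=s["tool_pos"]; sqfit(p,(c[0]+1,c[1]-1),c[2]-4.5,(30,),np.arange(14,32,2))
print([(n,[(round(d["conf"],2),np.round(d["location"],1).tolist()) for d in place_of(p,n)]) for n in("wide_ring_center","narrow_ring_center","bearing_seat","spindle_tip","hub_center")])
E
```

```text
time: 23.68
tool_pos: [612.6, -252.7, 173.7]
tcp_rot: [179.6, 0.5, 112.5]
ft_force: [0.8, 0.4, 0.2]
finger_gap: 29.0
grip_force: 40.3
time: 24.6
tool_pos: [605.7, 131.1, 164.0]
tcp_rot: [-179.9, -0.0, 112.5]
ft_force: [1.0, -0.0, -0.8]
finger_gap: 28.9
grip_force: 40.2
time: 25.02
tool_pos: [606.6, 128.1, 144.8]
tcp_rot: [-180.0, 0.0, 112.4]
ft_force: [0.8, 0.3, -0.8]
finger_gap: 29.0
grip_force: 40.2
{'time': 25.02, 'joint_pos': [7.2, 14.47, 88.35, -0.02, 77.22, -15.19], 'tool_pos': [606.6, 128.13, 144.81], 'tcp_rot': [-179.95, 0.0, 112.39], 'ft_force': [0.84, 0.31, -0.82], 'finger_gap': 29.01, 'grip_force': 40.19}
[[6.29, 22.0, 607.6, 126.63], [6.23, 22.0, 608.1, 126.63], [6.08, 22.0, 607.6, 127.13], [6.0, 24.0, 607.6, 126.63]]
[('wide_ring_center', []), ('narrow_ring_center', []), ('bearing_seat', []), ('spindle_tip', []), ('hub_center', [(0.71, [612.5, 124.6, 126.2])])]
```

```bash
python3 -m handwheel '[[-0.6,0.11,0.07,0.6,0,0,0],[-0.6,0,0,0.5,0,0,0],[-0.6,0,0,0,0,0,0],[-0.6,0,0,0,0,0,0]]'|sed -n 2,4p
python3 -m handwheel '[[-0.6,0,0,0.1,0,0,0],[-0.6,0,0,0.1,0,0,0],[-0.6,0,0,0,0,0,0]]'|sed -n 2,4p
python3 -m handwheel '[[-0.6,0,0,0.1,0,0,0],[-0.6,0,0,0,0,0,0]]'|sed -n 2,4p
python3 -m handwheel '[[-0.6,0,0,0.1,0,0,0],[-0.6,0,0,0,0,0,0]]'|sed -n 2,4p
```

```text
tool_pos: [606.2, 130.8, 133.0]
tcp_rot: [-179.9, -0.0, 112.5]
ft_force: [0.2, -0.8, -1.3]
tool_pos: [606.8, 130.8, 132.0]
tcp_rot: [-180.0, -0.0, 112.5]
ft_force: [-0.5, 0.4, -2.3]
tool_pos: [606.8, 130.8, 131.0]
tcp_rot: [-180.0, -0.0, 112.5]
ft_force: [-0.2, -0.2, -1.6]
tool_pos: [607.0, 130.8, 130.2]
tcp_rot: [180.0, 0.0, 112.5]
ft_force: [0.0, 0.1, -0.8]
```

```bash
python3 - <<'E'
from h import *
s=st(); p=snapshot("wrist"); np.save("w13.npy",p,allow_pickle=True)
c=s["tool_pos"]; 
for z in (c[2]-4.5,): sqfit(p,(c[0]+1,c[1]-1),z,(30,),np.arange(16,30,1)); sqfit(p,(c[0]+1,c[1]-1),z,(17,),np.arange(16,30,1))
print(np.round(-np.array(p["R"]).T@p["t"],1))
# six cap screws / foot screws: project known unit points to check camera frame
sqfit(p,(608,128),100,(15,),np.arange(15,36,3),3)
E
```

```text
{'time': 26.23, 'joint_pos': [7.43, 15.33, 88.95, -0.0, 75.71, -15.05], 'tool_pos': [606.97, 130.79, 130.15], 'tcp_rot': [179.99, 0.01, 112.49], 'ft_force': [0.04, 0.14, -0.8], 'finger_gap': 28.87, 'grip_force': 40.4}
[[6.31, 22.0, 607.97, 129.29], [6.29, 23.0, 607.97, 129.29], [6.25, 22.0, 608.47, 129.29], [6.22, 23.0, 608.47, 129.29]]
[[5.36, 22.0, 607.97, 129.79], [5.3, 23.0, 607.97, 130.29], [5.3, 23.0, 607.97, 129.79], [5.28, 22.0, 607.97, 130.29]]
[581.4 194.1 256.1]
[[2.91, 24.0, 608.5, 126.0], [2.8, 21.0, 610.5, 127.0], [2.78, 24.0, 609.5, 129.0], [2.78, 21.0, 608.5, 126.0]]
```

```bash
python3 -m handwheel '[[-0.6,-0.11,-0.05,0,0,0,0],[-0.6,0,0,0,0,0,0]]'|sed -n 2,4p
python3 -m handwheel '[[-0.6,0,0,0.1,0,0,0],[-0.6,0,0,0,0,0,0]]'|sed -n 2,4p
python3 -m handwheel '[[-0.6,0,0,0.1,0,0,0],[-0.6,0,0,0,0,0,0]]'|sed -n 2,4p
```

```text
tool_pos: [606.8, 129.4, 130.1]
tcp_rot: [-180.0, 0.0, 112.5]
ft_force: [0.4, -0.5, -2.0]
tool_pos: [606.7, 129.5, 128.8]
tcp_rot: [-180.0, -0.0, 112.5]
ft_force: [-0.4, -0.7, -1.9]
tool_pos: [606.7, 129.6, 127.8]
tcp_rot: [-180.0, -0.0, 112.5]
ft_force: [0.2, 0.9, -0.6]
```

Bottom is below the tip level with no contact force, so it appears engaged. Continuing down carefully.

```bash
python3 -m handwheel '[[-0.6,0,0,0.1,0,0,0],[-0.6,0,0,0.1,0,0,0],[-0.6,0,0,0,0,0,0]]'|sed -n 2,4p
python3 -m handwheel '[[-0.6,0,0,0.1,0,0,0],[-0.6,0,0,0.1,0,0,0],[-0.6,0,0,0,0,0,0]]'|sed -n 2,4p
python3 -m handwheel '[[-0.6,0,0,0.1,0,0,0],[-0.6,0,0,0.1,0,0,0],[-0.6,0,0,0,0,0,0]]'|sed -n 2,4p
```

```text
tool_pos: [606.6, 129.6, 125.8]
tcp_rot: [-180.0, -0.0, 112.5]
ft_force: [-0.2, 0.6, -2.0]
tool_pos: [606.7, 129.6, 123.8]
tcp_rot: [-180.0, -0.0, 112.5]
ft_force: [0.0, 0.3, -1.6]
tool_pos: [606.7, 129.6, 121.8]
tcp_rot: [-180.0, -0.0, 112.5]
ft_force: [-0.6, -0.3, -0.5]
```

```bash
python3 -m handwheel '[[-0.6,0,0,0.15,0,0,0],[-0.6,0,0,0.15,0,0,0],[-0.6,0,0,0,0,0,0]]'|sed -n 2,4p
python3 -m handwheel '[[-0.6,0,0,0.15,0,0,0],[-0.6,0,0,0.15,0,0,0],[-0.6,0,0,0,0,0,0]]'|sed -n 2,4p
python3 -m handwheel '[[-0.6,0,0,0.15,0,0,0],[-0.6,0,0,0.1,0,0,0],[-0.6,0,0,0,0,0,0]]'|sed -n 2,4p
python3 -m handwheel '[[-0.6,0,0,0.1,0,0,0],[-0.6,0,0,0,0,0,0],[-0.6,0,0,0,0,0,0]]'|sed -n 2,4p
```

```text
tool_pos: [606.6, 129.6, 118.6]
tcp_rot: [-180.0, -0.0, 112.5]
ft_force: [-0.8, 0.7, -1.2]
tool_pos: [606.6, 129.5, 115.6]
tcp_rot: [-180.0, -0.0, 112.5]
ft_force: [0.6, -1.1, -1.5]
tool_pos: [606.7, 129.6, 113.2]
tcp_rot: [-180.0, -0.0, 112.5]
ft_force: [-0.6, -1.1, -1.1]
tool_pos: [606.8, 129.6, 112.5]
tcp_rot: [-180.0, 0.0, 112.5]
ft_force: [-0.2, -0.2, -2.1]
```

```bash
python3 -m handwheel '[[-0.6,0,0,0.1,0,0,0],[-0.6,0,0,0,0,0,0],[-0.6,0,0,0,0,0,0]]'|sed -n 2,4p
python3 -m handwheel '[[-0.6,0,0,0.06,0,0,0],[-0.6,0,0,0,0,0,0],[-0.6,0,0,0,0,0,0]]'|sed -n 2,4p
python3 -m handwheel '[[-0.6,0,0,0.04,0,0,0],[-0.6,0,0,0,0,0,0],[-0.6,0,0,0,0,0,0]]'|sed -n 2,4p
```

```text
tool_pos: [606.8, 129.6, 111.5]
tcp_rot: [-180.0, -0.0, 112.5]
ft_force: [0.9, 0.4, -1.1]
tool_pos: [606.8, 129.6, 111.0]
tcp_rot: [-180.0, 0.0, 112.5]
ft_force: [-0.0, -0.1, -1.9]
tool_pos: [606.8, 129.6, 110.6]
tcp_rot: [-180.0, -0.0, 112.5]
ft_force: [0.3, 0.5, -1.2]
```

```bash
python3 -m handwheel '[[-0.6,0,0,0.05,0,0,0],[-0.6,0,0,0,0,0,0],[-0.6,0,0,0,0,0,0]]'|sed -n 2,4p
python3 -m handwheel '[[-0.6,0,0,0.04,0,0,0],[-0.6,0,0,0,0,0,0],[-0.6,0,0,0,0,0,0]]'|sed -n 2,4p
```

```text
tool_pos: [606.9, 129.6, 110.5]
tcp_rot: [180.0, 0.0, 112.5]
ft_force: [-1.8, 0.1, 3.6]
tool_pos: [606.9, 129.6, 110.5]
tcp_rot: [180.0, 0.0, 112.5]
ft_force: [-4.5, -0.6, 6.8]
```

Contact at TCP z 110.5, exactly the home height. Releasing, retracting and checking.

```bash
python3 -m handwheel '[[-0.6,0,0,-0.05,0,0,0],[0,0,0,0,0,0,0],[0.2,0,0,0,0,0,0],[0.2,0,0,0,0,0,0],[0.2,0,0,0,0,0,0],[0.2,0,0,-2,0,0,0],[0.2,0,0,-3.5,0,0,0],[0.2,0,0,-3.5,0,0,0],[0.2,0,0,-3.5,0,0,0],[0.2,0,0,0,0,0,0],[0.2,0,0,0,0,0,0],[0.2,0,0,0,0,0,0]]'
python3 - <<'E'
from h import *
st(); p=snapshot("wrist"); np.save("w14.npy",p,allow_pickle=True)
sqfit(p,(608,128),106,(30,),np.arange(14,34,2),4); print(squareness(p,(608,128),106,0,16))
for n in("scene","top"):
    q=snapshot(n); print(n,[(k,[(round(d["conf"],2),np.round(d["location"],1).tolist()) for d in place_of(q,k)]) for k in("hub_center","narrow_ring_center","wide_ring_center","marker_a","pen_b","petri","bottle_white_b","vial_small","cuvette_box")])
E
```

```text
time: 30.78
tool_pos: [606.8, 129.6, 234.9]
tcp_rot: [180.0, 0.0, 112.5]
ft_force: [-0.6, 0.1, -1.1]
finger_gap: 51.5
grip_force: 0.0
{'time': 30.78, 'joint_pos': [7.32, 10.96, 82.81, 0.0, 86.23, -15.17], 'tool_pos': [606.77, 129.57, 234.88], 'tcp_rot': [180.0, 0.0, 112.49], 'ft_force': [-0.62, 0.1, -1.08], 'finger_gap': 51.5, 'grip_force': 0.0}
[[4.05, 22.0, 608.0, 128.5], [3.96, 24.0, 608.0, 128.5], [3.87, 22.0, 608.0, 128.0], [3.87, 22.0, 608.5, 128.5]]
[0.04 0.05 0.06 0.14 0.33 0.1  0.04 0.03 0.02 0.02 0.03 0.02 0.02 0.02
 0.02 0.02 0.02 0.02]
scene [('hub_center', [(0.61, [608.8, 127.0, 95.4])]), ('narrow_ring_center', [(0.61, [604.8, 125.7, 75.2]), (0.42, [368.1, 132.3, -2.9]), (0.25, [610.5, 129.5, 94.1])]), ('wide_ring_center', [(0.63, [608.9, 126.0, -3.3]), (0.46, [610.0, 123.2, 65.4])]), ('marker_a', [(0.49, [523.6, -77.8, 2.7])]), ('pen_b', [(0.7, [388.7, -30.7, 0.6])]), ('petri', [(0.82, [367.4, 135.7, -4.8]), (0.26, [608.6, 125.9, 98.8])]), ('bottle_white_b', [(0.83, [743.0, -78.6, 1.7]), (0.65, [610.0, 129.6, 55.7]), (0.33, [606.7, 124.3, 61.5])]), ('vial_small', [(0.61, [734.2, 71.4, 3.3])]), ('cuvette_box', [(0.8, [638.5, 364.0, 1.6])])]
top [('hub_center', [(0.61, [608.0, 129.5, 86.9]), (0.28, [743.0, -72.9, 2.9])]), ('narrow_ring_center', []), ('wide_ring_center', [(0.52, [610.6, 127.3, 60.1])]), ('marker_a', [(0.59, [521.6, -79.7, 0.8]), (0.52, [600.8, 126.9, -0.5]), (0.45, [610.1, 127.5, 55.9])]), ('pen_b', []), ('petri', []), ('bottle_white_b', [(0.47, [604.9, 128.8, 93.2])]), ('vial_small', []), ('cuvette_box', [(0.71, [634.8, 367.2, 1.5]), (0.32, [746.7, -75.5, 2.6])])]
```

The hub measures (608.0, 128.5), on the spindle's axis, with its neck top fitting at z 106. The network heights for all three parts match home, and the bystanders have not moved.

```bash
python3 -c "
from bench import hand_in; print(hand_in())"
```

```text
the job is handed in; nothing more can be done
None
```

I stacked the wide ring, the narrow ring and then the hub on the grey drive unit's spindle and handed the job in at about 31 s. By contact height and camera check all three sit home, but `hand_in()` returned no verdict. The hub went over the square at the angle I picked it up at, so no turning was needed.

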